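Hang up the screw basket, then find the rotor's heavy side

TASK

Lift the small basket of trim screws away from the crank by its wooden tab and hang it by its wire bail on the hook, then let go of it. Then turn the sealed rotor by its crank handle, feel where its hidden heavy side is, and bring that side straight down. Finish while still holding the crank handle in the fingers with the heavy side down and the rotor still; leave the other things on the bench alone.

Things in the scene. Friction and masses are not known exactly. Their poses are not given: they have to be found in the camera images.
- axle (a point): Centre of the rotor, on its level axle, 130 mm above the bench, on a fixed green stand (post and foot plate on the +y side of the rotor). Axes are the stand's: y along the axle, z up; the crank is on the -y side. The rotor is a plain aluminium drum, 130 mm diameter, 32 mm thick (16 mm to each side of this point), about 1 kg in all.
- face (a point): Centre of the drum's crank-side face, 16 mm to -y of axle, same axes. Inside the drum, unseen, one lead weight is fixed 35 mm off centre; its direction differs every time and nothing outside shows it. It pulls with at most 0.17 to 0.24 N m about the axle; all else that turns is balanced.
- rotor (a joint): Turn of the rotor, rad, no stops. At 0 the handle is straight above the axle; it lies at 50 mm * (sin, cos) of this value in the stand's (x, z). Stiff bearing, 0.26 N m dry friction: it never settles by itself. Turning takes friction plus or minus the weight: 5 N plus or minus 4 N at the handle, hardest with the heavy side level with the axle and rising, easiest when it is level and sinking.
- handle: Black round crank handle that spins freely on its pin, 18 mm diameter, 54 mm long, parallel to the axle and 50 mm from it. Origin: the middle of the handle, 85 mm to the -y side of axle (69 mm off the drum's face). It starts within 0.7 rad of straight above the axle. At a standstill friction can hide the weight's pull: compare turning both ways.
- basket: Small round steel basket of brass trim screws (fixed in it), 60 mm diameter, 38 mm high, about 160 g, with a stiff upright wire bail and on top of that an upright square wooden tab 14 x 14 x 46 mm for the fingers, 101 to 147 mm above the origin. Origin: centre of its underside, z up; the bail's plane is the basket's y-z plane. It starts on the bench in front of the crank.
- bail (a point): Middle of the top bar of the basket's bail, 100 mm above the basket's underside. The bar is 6 mm thick wire, straight for 36 mm along the basket's y, the wooden tab above it; below it the bail is open down to the rim at 38 mm, 51 mm wide inside.
- hook: Fixed steel hook stand: round foot 100 mm, post 16 mm thick and 182 mm high. Origin: centre of the foot's underside, z up. A level 8 mm rod at 170 mm height points from the post to the stand's own -x and turns up at its end, 96 to 118 mm from the post's axis, its tip 24 mm above the rod's centre line.
- hook_seat (a point): Top of the level rod of the hook, 55 mm out from the post's axis, 174 mm above the bench: the place for the bail's bar. Axes as hook, the rod along x.
- screwdriver: Bystander: a screwdriver lying on the bench. Origin: under its middle.
- jar: Bystander: a small closed glass jar, 44 mm diameter, 50 mm high. Origin: centre of its underside.
- loupe: Bystander: a black eye loupe, 36 mm diameter, 30 mm high. Origin: centre of its underside.
- parts_box: Bystander: a yellow open parts box, 100 x 70 x 25 mm. Origin: centre of its underside.
There are look-alikes about, which are no part of the job. Of the things that look like the basket, the larger one is meant. Of the things shaped like the hook, the steel one is meant.

How it is judged:
By the outcome, as a careful person would: the job done as asked, in the order asked, and still so for the second after the job is handed in, while the arm keeps its last pose, push and grip.
It also fails if it takes over 72 s, if anything falls off the work surface, if the arm or the gripper's body presses on something with over 40 N, if the wrist force passes 120 N, or if a joint passes its speed limit or range.

ROBOT

A 7-joint arm with a two-finger parallel gripper is mounted at the origin on the work surface. World frame = base frame: x ahead of the robot, y to its left, z up, the work surface at z = 0. Lengths are in m, angles in rad, forces in N, time in s.
With the tool pointing down it reaches from about 0.4 to 0.85 m from the base axis. Payload 10.4 kg.
Tool frame: the origin (TCP) lies at the very end of the fingers, on their centre line; the grasp point (between the pads) lies 19 mm behind it (pinch_z is the distance from the TCP to the grasp point, in m); z points along the fingers, y is the line along which they close (so a half turn about z gives the same grasp; the last joint's range is limited). The gripper opens to 87 mm and grips with 3 to 60 N. Pads are 19 mm wide; open, the fingers measure 117 mm over their backs; the gripper's body (75 mm by 190 mm) begins 51 mm behind the grasp point.
Start: joints at [-1.366, 0.332, -0.065, 1.46, 0.022, 1.35, -0.088], TCP at [0.141, 0.609, 0.223] pointing down, gripper open.
Joint ranges: [-2.6, 2.6], [-0.5, 2.12], [-1.47, 1.34], [0.16, 2.42], [-1.27, 4.41], [0.06, 2.06], [-2.6, 2.6]. Speed limits (rad/s): [2.22, 2.22, 2.79, 2.79, 3.14, 3.14, 3.14].

INTERFACE

Orientations are given as a unit quaternion [x, y, z, w].
In Python, from cell import * gives the robot as it stands. The module is installed in compiled form; this text tells all that it offers.
- The arm moves only by the tool apply_moves, never from a script. Its argument "increments" is a list of rows, each a list of 7 numbers: the opening, from -1 (shut) to 1 (fully open), then the shift along the tool's x, y, z in cm, then the turn, a rotation vector about the tool's x, y, z in rad. In form: [[claw, x, y, z, rx, ry, rz], ...]. A call has 1 to 5 rows; each row shifts and turns the commanded pose from where the row before left it, along the tool's axes as they then stand; what a row does not reach is not made up. A row lasts 1/10 s, in which the tool goes at most 50 mm and 8.59 degrees, less where a joint would pass 70% of its speed; a pose out of reach is approached as far as the arm can. A call with a gripper value outside its range is refused whole. The fingers move at their own pace and stop on an object; "grip_force" is the grip in N (left out, the last holds). Time passes only in rows, so rows that do not move let the fingers close. It gives the time, the measured TCP pose, the force, the opening and the grip force at its end, in the units of the state.
- observe(): the state, without advancing time (a new reading comes with each control period).
- read_camera(name): name is "scene" or "side" or "wrist"; returns a dict with "pixels" (480x640x3 uint8, red, green, blue), "depth" (480x640 float32, m along the optical axis (not along the pixel's ray), 0 where there is no reading), "K" (3x3 intrinsics, pixels), "k1" (the pictures are not rectified: a ray, as slopes to the right and down, at radius r is drawn at 1 + k1 r^2 times it, then the intrinsics apply), "rvec" (rotation vector, rad) and "tvec" (3), from world to camera coordinates, as OpenCV has them; the wrist camera has in their place "tool_from_camera" (4x4, takes a point from camera to tool coordinates, whose origin is the TCP and whose axes are the flange's). Camera axes: x right, y down, z forward; pixel columns grow to the right and rows downward; lengths in m; the calibration is good to about 2 mm. A picture is of the moment at which its call begins: read the wrist's pose just before it.
- job_done(): hands the job in; it is judged then, once.
The state is a dict: "time_s": time; "q": joint angles; "qd": joint speeds; "tau": joint torques, N m; "eef_pos": TCP position; "eef_rot": TCP orientation; "force": force on the tool from outside, world axes, zero at the start; "torque": the same for the moment, N m; "finger_gap": finger opening in m; "grasp_force": force on a finger pad.
Only numpy, scipy, OpenCV 4.12 (cv2) and the standard library are available. Lean on these libraries where they do the work, as an engineer would, in place of code of your own. Each camera call takes 0.05 s, during which the arm holds its last target. There are 200 camera calls.

## Working session

There is one attempt and no reset: what is moved stays moved. The work goes in short steps, Python scripts to look and compute and a tool call to move; the robot and the scene stay as the last step left them, time stands still between calls to the robot, and variables do not carry over. Pictures are saved under pics/ and viewed, at most 10 in all, crops included, and the job is handed in when it is done.

Besides the shell and the picture viewer there is one more tool, called after "Emit:" as name([rows], argument=value, ...), one row to a line, values as JSON. apply_moves: Moves the arm, as the interface text tells. Its arguments: {"type":"object","properties":{"increments":{"type":"array"},"grip_force":{"type":"number"}},"required":["increments"]}

```bash
mkdir -p pics
cat > h.py <<'E'
from cell import *
import numpy as np, cv2
from scipy.spatial.transform import Rotation as R
def cam(n):
    s=observe(); c=read_camera(n)
    if n=="wrist":
        T=np.eye(4);T[:3,:3]=R.from_quat(s["eef_rot"]).as_matrix();T[:3,3]=s["eef_pos"]
        c["W"]=T@c["tool_from_camera"]
    else:
        V=np.eye(4);V[:3,:3]=cv2.Rodrigues(np.array(c["rvec"],float))[0];V[:3,3]=np.ravel(c["tvec"]);c["W"]=np.linalg.inv(V)
    return c
def rays(c,uv):
    uv=np.atleast_2d(uv).astype(float).reshape(-1,1,2)
    p=cv2.undistortPoints(uv,np.array(c["K"],float),np.array([c["k1"],0,0,0,0.]))[:,0]
    return np.c_[p,np.ones(len(p))]
def onplane(c,uv,z):
    d=rays(c,uv)@c["W"][:3,:3].T;o=c["W"][:3,3]
    return o+d*((z-o[2])/d[:,2:3])
def cloud(c):
    v,u=np.nonzero(c["depth"]>0)
    r=rays(c,np.c_[u,v])*c["depth"][v,u][:,None]
    P=np.zeros(c["depth"].shape+(3,))*np.nan
    P[v,u]=r@c["W"][:3,:3].T+c["W"][:3,3]
    return P
def save(c,f): cv2.imwrite("pics/"+f,c["pixels"][:,:,::-1])
E
python3 - <<'E'
from h import *
s=observe();print({k:np.round(v,3) for k,v in s.items()})
for n in("scene","side"):
    c=cam(n);save(c,n+"1.png");print(n,c["W"].round(3).tolist(),np.array(c["K"]).round(1).tolist(),c["k1"])
E
```

```text
{'time_s': np.float64(0.0), 'q': array([-1.366,  0.333, -0.065,  1.461,  0.022,  1.35 , -0.088]), 'qd': array([ 0.001,  0.   , -0.001,  0.001, -0.   , -0.001,  0.001]), 'tau': array([-1.0000e-03, -6.2326e+01,  2.4000e-02, -3.8989e+01, -6.2000e-02,
        4.0000e-02,  0.0000e+00]), 'eef_pos': array([0.141, 0.608, 0.222]), 'eef_rot': array([ 0.114,  0.994, -0.001, -0.   ]), 'force': array([-0.753,  0.272,  0.727]), 'torque': array([ 0.025,  0.02 , -0.049]), 'grasp_force': np.float64(0.0), 'finger_gap': np.float64(0.087)}
scene [[-0.63, 0.625, -0.462, 1.113], [0.776, 0.496, -0.389, 0.277], [-0.014, -0.603, -0.797, 1.049], [0.0, 0.0, 0.0, 1.0]] [[575.2, 0.0, 327.3], [0.0, 575.2, 241.3], [0.0, 0.0, 1.0]] 0.043824114275831
side [[-0.982, -0.141, 0.123, 0.427], [-0.187, 0.731, -0.656, 0.582], [0.003, -0.668, -0.744, 0.977], [0.0, 0.0, 0.0, 1.0]] [[562.4, 0.0, 324.1], [0.0, 562.4, 236.2], [0.0, 0.0, 1.0]] 0.06117550026061225
```

View pics/scene1.png

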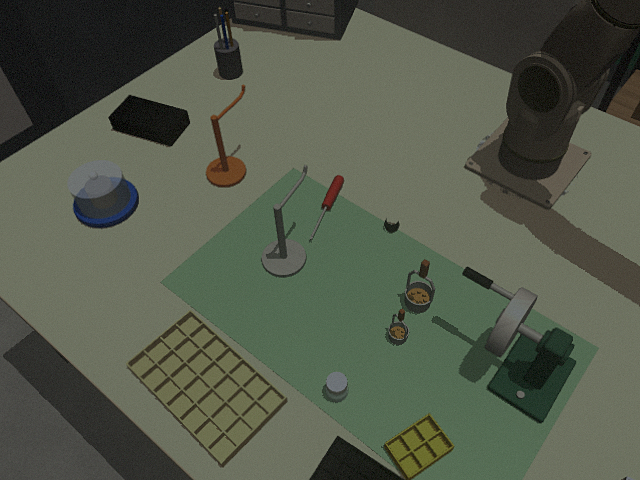

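View pics/side1.png

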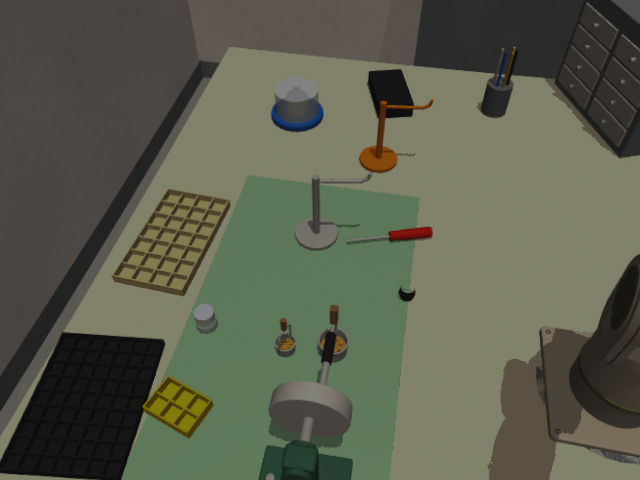

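The scene view shows the big basket at (419,293) with its tab at (424,268), and the steel hook with its foot at (284,258), post top at (279,208) and rod tip at (305,168). The handle is at (477,277) and the drum at (515,320). In the side view the tab is at (334,314), the basket at (333,345), the handle at (329,348) and the hook post top at (316,178), with the rod running to (370,177).

Run:
```python
from h import *
C={n:cam(n) for n in("scene","side")}
P={n:cloud(C[n]) for n in C}
def tri(a,b):
    o=[];d=[]
    for n,uv in(("scene",a),("side",b)):
        r=C[n]["W"][:3,:3]@rays(C[n],uv)[0];d.append(r/np.linalg.norm(r));o.append(C[n]["W"][:3,3])
    t=np.linalg.lstsq(np.c_[d[0],-d[1]],o[1]-o[0],rcond=None)[0]
    p,q=o[0]+t[0]*d[0],o[1]+t[1]*d[1];return ((p+q)/2).round(4),round(np.linalg.norm(p-q),4)
def blob(n,box,f):
    x0,y0,x1,y1=box;m=np.zeros((480,640),bool);m[y0:y1,x0:x1]=f(C[n]["pixels"][y0:y1,x0:x1].astype(int))
    k,l,st,ce=cv2.connectedComponentsWithStats(m.astype(np.uint8));i=1+np.argmax(st[1:,4]);m=l==i
    return m,ce[i],st[i]
brown=lambda p:(p[...,0]>p[...,1]*1.35)&(p[...,0]>50)
black=lambda p:p.max(-1)<45
def axis(m): 
    v,u=np.nonzero(m);r=cv2.minAreaRect(np.c_[u,v].astype(np.float32));b=cv2.boxPoints(r)
    e=[np.linalg.norm(b[0]-b[1]),np.linalg.norm(b[1]-b[2])]
    return ((b[0]+b[1])/2,(b[2]+b[3])/2) if e[0]<e[1] else ((b[1]+b[2])/2,(b[3]+b[0])/2)
for nm,bs,bd,f in(("tab",(415,255,435,282),(326,300,342,328),brown),("handle",(455,258,500,295),(318,328,340,368),black)):
    A=blob("scene",bs,f);B=blob("side",bd,f)
    print(nm,A[2],B[2],A[1].round(1),B[1].round(1),tri(A[1],B[1]))
    ea=sorted(axis(A[0]),key=lambda p:p[1]);eb=sorted(axis(B[0]),key=lambda p:p[1])
    print(np.round(ea,1).tolist(),np.round(eb,1).tolist(),[tri(x,y) for x in ea for y in eb])
    for n,m in(("scene",A[0]),("side",B[0])):
        q=P[n][m];q=q[~np.isnan(q[:,0])]
        print("  cloud",n,len(q),np.median(q,0).round(3),np.percentile(q,5,0).round(3),np.percentile(q,95,0).round(3))
# merged cloud in regions
Q=np.concatenate([P[n].reshape(-1,3) for n in P]);col=np.concatenate([C[n]["pixels"].reshape(-1,3) for n in C]).astype(int)
ok=~np.isnan(Q[:,0]);Q=Q[ok];col=col[ok]
for nm,uv in(("hookfoot",(284,258)),("hooktop",(279,209)),("rod",(292,190)),("tip",(305,170)),("basket",(419,295)),("small",(398,332)),("drum",(497,335)),("drumtop",(520,293)),("jar",(336,383)),("stand",(560,340)),("loupe",(391,225)),("sd",(334,192)),("box",(418,446))):
    print(nm,P["scene"][uv[1],uv[0]].round(3))
np.savez("cl.npz",Q=Q,col=col)
# hook
hc=np.array(P["scene"][209,279][:2])
s=(np.hypot(*(Q[:,:2]-hc).T)<.16)&(Q[:,2]>.15)&(Q[:,2]<.23);q=Q[s];print("hook high",len(q));
r=q[(q[:,2]<.185)];print(cv2.fitLine(r[:,:2].astype(np.float32),cv2.DIST_HUBER,0,.01,.01).ravel(),r.min(0),r.max(0),np.median(r[:,2]))
s=(np.hypot(*(Q[:,:2]-hc).T)<.075)&(Q[:,2]>.003)&(Q[:,2]<.03);print("foot",cv2.minEnclosingCircle(Q[s][:,:2].astype(np.float32)),np.median(Q[s][:,2]))
s=(np.hypot(*(Q[:,:2]-hc).T)<.03)&(Q[:,2]>.05)&(Q[:,2]<.15);print("post",np.median(Q[s],0))
```

```text
tab [422 260   7   6  25] [331 306   7  19 111] [425.2 262.4] [333.7 314.1] (array([0.5122, 0.0173, 0.1386]), np.float64(0.0099))
[[423.29998779296875, 260.79998779296875], [427.29998779296875, 264.79998779296875]] [[334.0, 306.0], [334.0, 324.0]] [(array([0.5149, 0.0114, 0.1484]), np.float64(0.0019)), (array([0.5066, 0.0164, 0.122 ]), np.float64(0.0292)), (array([0.5163, 0.0187, 0.1512]), np.float64(0.0078)), (array([0.5079, 0.0235, 0.1242]), np.float64(0.019))]
  cloud scene 25 [0.514 0.015 0.147] [0.508 0.01  0.145] [0.519 0.02  0.149]
  cloud side 111 [0.515 0.021 0.137] [0.509 0.011 0.11 ] [0.519 0.023 0.149]
handle [463 267  30  22 286] [320 332  16  33 318] [477.3 277.5] [328.3 347.2] (array([0.5068, 0.1156, 0.1812]), np.float64(0.0002))
[[464.0, 269.8999938964844], [490.6000061035156, 285.1000061035156]] [[329.0, 331.5], [325.20001220703125, 363.3999938964844]] [(array([0.5106, 0.0897, 0.186 ]), np.float64(0.0004)), (array([0.502 , 0.1041, 0.152 ]), np.float64(0.0465)), (array([0.5157, 0.1303, 0.2168]), np.float64(0.0413)), (array([0.506 , 0.143 , 0.1795]), np.float64(0.0022))]
  cloud scene 285 [0.51  0.116 0.184] [0.501 0.092 0.178] [0.514 0.14  0.188]
  cloud side 316 [0.506 0.117 0.185] [0.499 0.077 0.14 ] [0.519 0.141 0.188]
hookfoot [ 0.612 -0.27   0.02 ]
hooktop [ 0.606 -0.273  0.178]
rod [ 0.549 -0.289  0.174]
tip [ 0.497 -0.298  0.184]
basket [0.505 0.013 0.016]
small [0.603 0.028 0.014]
drum [0.576 0.198 0.162]
drumtop [0.495 0.191 0.19 ]
jar [0.779 0.008 0.054]
stand [0.513 0.284 0.155]
loupe [ 0.396 -0.137  0.028]
sd [ 0.396 -0.303  0.025]
box [0.769 0.184 0.022]
hook high 594
[ 0.9799622   0.19918336  0.5683502  -0.2838769 ] [ 0.49452743 -0.30269975  0.15014733] [ 0.61517276 -0.26813206  0.18490913] 0.1729778879463632
foot ((0.6060470342636108, -0.2733966112136841), 0.0749746635556221) 0.011235189613722163
post [ 0.60787878 -0.27373181  0.10221444]
```

Emit:
apply_moves([
  [1,-4.5,-0.7,-1.5,0,0,0.08],
  [1,-4.5,-0.7,-1.5,0,0,0.08],
  [1,-4.5,-0.7,-1.5,0,0,0.08],
  [1,-4.5,-0.7,-1.5,0,0,0.08],
  [1,-4.5,-0.7,-1.5,0,0,0.08],
])

```text
time_s: 0.7
eef_pos: [0.3364, 0.4909, 0.2979]
eef_rot: [0.31, 0.951, -0.0, -0.0]
force: [0.3, 0.5, 0.2]
finger_gap: 0.0873
grasp_force: 0.0
```

Emit:
apply_moves([
  [1,-4.5,-0.7,-1,0,0,0.08],
  [1,-4.5,-0.7,-1,0,0,0.08],
  [1,-4.5,-0.7,-1,0,0,0.08],
  [1,-4.5,-0.7,-1,0,0,0.08],
  [1,-4.5,-0.7,-1,0,0,0.08],
])

```text
time_s: 1.2
eef_pos: [0.4688, 0.3074, 0.3477]
eef_rot: [0.493, 0.87, -0.0, -0.0]
force: [1.1, 0.2, 0.3]
finger_gap: 0.0873
grasp_force: 0.0
```

Emit:
apply_moves([
  [1,-4.5,-0.7,0,0,0,0.08],
  [1,-4.5,-0.7,0,0,0,0.08],
  [1,-4.5,-0.7,0,0,0,0.08],
  [1,-4.5,-0.7,0,0,0,0.08],
  [1,0,0,0,0,0,0],
])

```text
time_s: 1.7
eef_pos: [0.5174, 0.1268, 0.3483]
eef_rot: [0.629, 0.777, 0.0, 0.001]
force: [-0.5, 0.7, -0.1]
finger_gap: 0.0868
grasp_force: 0.0
```

Run:
```python
from h import *
s=observe();print(s["time_s"],s["eef_pos"].round(4),R.from_quat(s["eef_rot"]).as_matrix().round(3).tolist(),s["q"].round(3),s["force"].round(2))
c=cam("wrist");save(c,"w1.png");P=cloud(c);v=P.reshape(-1,3);col=c["pixels"].reshape(-1,3).astype(int);k=~np.isnan(v[:,0]);v=v[k];col=col[k]
d=np.load("cl.npz")
for nm,Q in(("wrist",v),("fixed",d["Q"])):
    r=np.hypot(Q[:,0]-.514,Q[:,1]-.016)
    t=Q[(r<.02)&(Q[:,2]>.135)&(Q[:,2]<.16)];
    if len(t): print(nm,"tabtop",len(t),np.median(t,0),cv2.minAreaRect(t[:,:2].astype(np.float32)))
    b=Q[(r<.045)&(Q[:,2]>.05)&(Q[:,2]<.10)]
    if len(b)>5: print(nm,"bail",len(b),cv2.fitLine(b[:,:2].astype(np.float32),cv2.DIST_HUBER,0,.01,.01).ravel(),b.min(0),b.max(0))
    h=Q[(abs(Q[:,0]-.507)<.05)&(abs(Q[:,1]-.116)<.04)&(Q[:,2]>.17)&(Q[:,2]<.2)]
    if len(h)>5: print(nm,"handle",len(h),cv2.fitLine(h.astype(np.float32),cv2.DIST_HUBER,0,.01,.01).ravel(),h.min(0),h.max(0))
    D=Q[(abs(Q[:,0]-.5)<.09)&(abs(Q[:,1]-.2)<.04)&(Q[:,2]>.06)&(Q[:,2]<.21)]
    if len(D)>50:
        top=D[D[:,2]>.185];print(nm,"drum top",len(top),np.median(top,0),cv2.minAreaRect(D[:,:2].astype(np.float32)))
        print(np.percentile(D,[1,99],axis=0).round(3))
```

```text
1.7 [0.5174 0.1268 0.3483] [[-0.209, 0.978, 0.002], [0.978, 0.209, -0.001], [-0.001, 0.001, -1.0]] [-0.738  0.08   0.444  1.511 -0.033  1.557 -0.084] [-0.47  0.68 -0.07]
wrist tabtop 188 [0.51436146 0.01682018 0.14689898] ((0.5144747495651245, 0.013915780931711197), (0.013902788050472736, 0.013879277743399143), 0.48816922307014465)
wrist bail 85 [ 0.00415641 -0.99999136  0.5143696   0.04060405] [0.51149524 0.03354767 0.05888168] [0.51748412 0.04502226 0.099913  ]
wrist handle 1253 [-0.02160011  0.9992983  -0.03059984  0.5057197   0.1211336   0.18510973] [0.49673465 0.08772919 0.176233  ] [0.51528763 0.15594973 0.1892985 ]
wrist drum top 3193 [0.51788336 0.20009078 0.19299723] ((0.5177686214447021, 0.2024959921836853), (0.12564247846603394, 0.07446277141571045), 20.665987014770508)
[[0.459 0.164 0.135]
 [0.578 0.237 0.197]]
fixed tabtop 142 [0.5153907  0.01727208 0.14468642] ((0.5143122673034668, 0.014425700530409813), (0.016766170039772987, 0.014625653624534607), 81.69234466552734)
fixed bail 104 [ 0.01023866 -0.9999476   0.5150044   0.01575416] [ 0.51129122 -0.01602256  0.05058165] [0.51877464 0.04608327 0.09990459]
fixed handle 752 [-0.03288726  0.99926597 -0.01964581  0.5068601   0.12165341  0.18374002] [0.49673765 0.08777575 0.17151425] [0.51616363 0.15592526 0.19112714]
fixed drum top 1697 [0.52051064 0.20227364 0.19211729] ((0.5187405943870544, 0.2031315267086029), (0.13116182386875153, 0.07279899716377258), 19.975051879882812)
[[0.458 0.167 0.079]
 [0.582 0.236 0.197]]
```

Emit:
apply_moves([
  [1,-3.65,-0.88,0,0,0,0],
  [1,-3.65,-0.88,0,0,0,0],
  [1,-3.65,-0.88,0,0,0,0],
  [1,0,0,3,0,0,0.105],
  [1,0,0,3,0,0,0.105],
])

```text
time_s: 2.25
eef_pos: [0.515, 0.0216, 0.2873]
eef_rot: [0.704, 0.71, 0.001, 0.0]
force: [1.0, 0.4, -0.5]
finger_gap: 0.0872
grasp_force: 0.0
```

Emit:
apply_moves([
  [1,0,0,4,0,0,0],
  [1,0,0,4,0,0,0],
  [1,0,0,0,0,0,0],
])

```text
time_s: 2.55
eef_pos: [0.5117, 0.0225, 0.203]
eef_rot: [0.702, 0.712, -0.003, -0.002]
force: [-0.7, -0.1, 0.7]
finger_gap: 0.0867
grasp_force: 0.0
```

Run:
```python
from h import *
s=observe();print(s["eef_pos"].round(4),R.from_quat(s["eef_rot"]).as_matrix().round(3).tolist(),s["q"].round(3))
c=cam("wrist");save(c,"w2.png");Q=cloud(c).reshape(-1,3);Q=Q[~np.isnan(Q[:,0])]
r=np.hypot(Q[:,0]-.514,Q[:,1]-.016)
t=Q[(r<.02)&(Q[:,2]>.14)&(Q[:,2]<.155)]
if len(t):print("tabtop",len(t),np.median(t,0),cv2.minAreaRect(t[:,:2].astype(np.float32)))
```

```text
[0.5117 0.0225 0.203 ] [[-0.015, 1.0, -0.008], [1.0, 0.015, -0.002], [-0.002, -0.008, -1.0]] [-0.626  0.096  0.528  1.801 -0.05   1.266 -0.07 ]
tabtop 467 [0.51468882 0.01500329 0.14724392] ((0.5144912600517273, 0.013629114255309105), (0.01382262259721756, 0.013714753091335297), 0.7663801908493042)
```

View pics/w1.png

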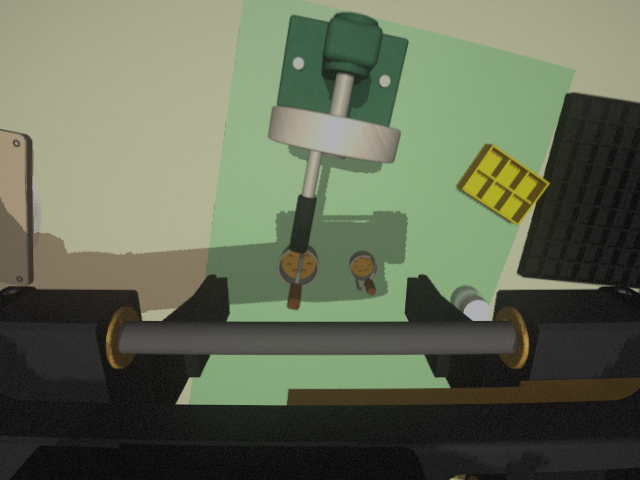

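Emit:
apply_moves([
  [1,-0.85,0.25,2,0,0,0.015],
  [1,0,0,4,0,0,0],
  [1,0,0,3.4,0,0,0],
  [1,0,0,0,0,0,0],
])

```text
time_s: 3.0
eef_pos: [0.5161, 0.0137, 0.1122]
eef_rot: [0.707, 0.707, -0.002, -0.001]
force: [-0.1, 0.7, 0.6]
finger_gap: 0.0872
grasp_force: 0.0
```

Emit:
apply_moves([
  [-1,0,0,0.2,0,0,0],
  [-1,0,0,0,0,0,0],
  [-1,0,0,0,0,0,0],
  [-1,0,0,0,0,0,0],
  [-1,0,0,0,0,0,0],
], grip_force=30)

```text
time_s: 3.5
eef_pos: [0.5176, 0.0133, 0.1123]
eef_rot: [0.708, 0.706, 0.001, 0.0]
force: [0.3, -0.3, -1.3]
finger_gap: 0.055
grasp_force: 0.0
```

Emit:
apply_moves([
  [-1,0,0,0,0,0,0],
  [-1,0,0,0,0,0,0],
  [-1,0,0,0,0,0,0],
  [-1,0,0,-1,0,0,0],
  [-1,0,0,0,0,0,0],
])

```text
time_s: 4.0
eef_pos: [0.518, 0.0131, 0.1229]
eef_rot: [0.708, 0.706, 0.001, 0.0]
force: [-0.1, 0.5, 0.2]
finger_gap: 0.0149
grasp_force: 0.2
```

Emit:
apply_moves([
  [-1,0,0,0.5,0,0,0],
  [-1,0,0,0,0,0,0],
  [-1,0,0,0,0,0,0],
  [-1,0,0,0,0,0,0],
])

```text
time_s: 4.4
eef_pos: [0.519, 0.0134, 0.1199]
eef_rot: [0.708, 0.706, 0.002, 0.001]
force: [-8.7, 0.2, 30.8]
finger_gap: 0.0138
grasp_force: 30.0
```

Emit:
apply_moves([
  [-1,0,0,-2,0,0,0],
  [-1,0,0,-2,0,0,0],
  [-1,0,0,0,0,0,0],
])

```text
time_s: 4.7
eef_pos: [0.5187, 0.0132, 0.1588]
eef_rot: [0.708, 0.706, 0.002, 0.001]
force: [0.1, 0.2, -1.0]
finger_gap: 0.0137
grasp_force: 29.9
```

Run:
```python
from h import *
s=observe();print(s["eef_pos"].round(4),R.from_quat(s["eef_rot"]).as_matrix().round(3).tolist(),s["force"],s["q"].round(3),s["finger_gap"],s["grasp_force"])
for n in("side",):
    c=cam(n);save(c,n+"2.png");
    P=cloud(c);r=np.hypot(P[...,0]-.515,P[...,1]-.014)
    b=P[(r<.045)&(P[...,2]>.02)&(P[...,2]<.12)];print(np.histogram(b[:,2],np.arange(.02,.125,.01)))
```

```text
[0.5187 0.0132 0.1588] [[0.002, 1.0, 0.004], [1.0, -0.002, 0.001], [0.001, 0.004, -1.0]] [ 0.14233145  0.15268323 -1.01697442] [-0.606  0.145  0.54   1.853 -0.082  1.162 -0.041] 0.013666400498864174 29.93520527961664
(array([  0,   3,  32, 237, 169, 207,  15,   5,   2,   6]), array([0.02, 0.03, 0.04, 0.05, 0.06, 0.07, 0.08, 0.09, 0.1 , 0.11, 0.12]))
```

Emit:
apply_moves([
  [-1,0,0,-3,0,0,0],
  [-1,-3,-1.6,-2,0,0,0],
  [-1,-4,-2,-1,0,0,0],
  [-1,-4,-2,-1,0,0,0],
  [-1,-4,-2,0,0,0,0],
])

```text
time_s: 5.25
eef_pos: [0.4402, -0.138, 0.2266]
eef_rot: [0.708, 0.707, 0.0, 0.0]
force: [0.7, -0.3, -1.3]
finger_gap: 0.0138
grasp_force: 30.0
```

Emit:
apply_moves([
  [-1,-4,0,0,0,0,0],
  [-1,-4,0,0,0,0,0],
  [-1,-3,0,0,0,0,-0.1],
  [-1,0,0,0,0,0,-0.1],
  [-1,0,0,0,0,0,0],
])

```text
time_s: 5.75
eef_pos: [0.4401, -0.2472, 0.2253]
eef_rot: [0.634, 0.774, -0.001, -0.001]
force: [-0.0, 0.3, -1.5]
finger_gap: 0.0138
grasp_force: 30.0
```

Run:
```python
from h import *
s=observe();print(s["eef_pos"].round(4),R.from_quat(s["eef_rot"]).as_matrix().round(3).tolist(),s["force"],s["q"].round(3),s["finger_gap"],s["grasp_force"])
L=[]
for n in("wrist","scene","side"):
    c=cam(n);save(c,n+"3.png");Q=cloud(c).reshape(-1,3);Q=Q[~np.isnan(Q[:,0])];L.append(Q)
    r=np.hypot(Q[:,0]-.607,Q[:,1]+.276)
    t=Q[(r<.02)&(Q[:,2]>.178)&(Q[:,2]<.187)]
    if len(t)>3:print(n,"posttop",len(t),np.median(t,0),cv2.minEnclosingCircle(t[:,:2].astype(np.float32)))
    d=(Q[:,:2]-[.607,-.276])@np.array([-.98,-.199]);e=(Q[:,:2]-[.607,-.276])@np.array([.199,-.98])
    t=Q[(d>.02)&(d<.09)&(abs(e)<.015)&(Q[:,2]>.165)&(Q[:,2]<.18)]
    if len(t)>3:
        f=cv2.fitLine(t[:,:2].astype(np.float32),cv2.DIST_HUBER,0,.01,.01).ravel();print(n,"rod",len(t),f,np.percentile(t[:,2],[50,95]))
    t=Q[(d>.09)&(d<.13)&(abs(e)<.015)&(Q[:,2]>.178)&(Q[:,2]<.2)]
    if len(t)>3:print(n,"tip",len(t),np.median(t,0),t.max(0),t.min(0))
    # basket held
    p=s["eef_pos"];r=np.hypot(Q[:,0]-p[0],Q[:,1]-p[1])
    b=Q[(r<.05)&(Q[:,2]>p[2]-.14)&(Q[:,2]<p[2]-.015)]
    if len(b)>20:
        print(n,"bask z-hist rel",np.histogram(b[:,2]-p[2],np.arange(-.14,-.01,.01))[0])
        w=b[(b[:,2]-p[2]>-.078)&(b[:,2]-p[2]<-.02)]
        if len(w)>10:print(n,"bail",len(w),cv2.fitLine(w[:,:2].astype(np.float32),cv2.DIST_HUBER,0,.01,.01).ravel(),w.min(0),w.max(0))
```

```text
[ 0.4401 -0.2472  0.2253] [[-0.197, 0.98, -0.002], [0.98, 0.197, -0.0], [0.0, -0.002, -1.0]] [-0.04974411  0.28746637 -1.46932447] [-0.36   0.053  0.819  1.803 -0.039  1.304  0.667] 0.013802685691088024 29.992141923867166
wrist posttop 217 [ 0.60614335 -0.28318454  0.18275786] ((0.6072725057601929, -0.2829957604408264), 0.008442130871117115)
wrist bask z-hist rel [   0    0   43 1959 1048 1333   80   26   31   34  123  158]
wrist bail 393 [ 0.16812088 -0.9857664   0.43410546 -0.22057134] [ 0.43092837 -0.22840073  0.14765576] [ 0.43809852 -0.21628685  0.20531349]
scene posttop 43 [ 0.60694568 -0.27771088  0.18137401] ((0.6063579320907593, -0.2777009606361389), 0.008449260145425797)
scene rod 113 [ 0.9847167   0.17416373  0.5532537  -0.2876722 ] [0.17308911 0.17557601]
scene tip 35 [ 0.49675296 -0.29744048  0.18515738] [ 0.50636137 -0.29448734  0.19541829] [ 0.4895383  -0.30378521  0.1783894 ]
scene bask z-hist rel [  0   2  60 190 213 183  26  18  11  22  22  23]
scene bail 107 [ 0.19973601 -0.97984976  0.4388471  -0.23555298] [ 0.42593688 -0.27647301  0.14761285] [ 0.45130925 -0.21260055  0.20504047]
side posttop 36 [ 0.60666441 -0.27659925  0.18166196] ((0.607323408126831, -0.2776828110218048), 0.008316310122609138)
side rod 109 [ 0.9842042   0.17703713  0.5592851  -0.28558317] [0.17286837 0.17595358]
side tip 28 [ 0.49676131 -0.29745961  0.18724503] [ 0.507131   -0.29324079  0.19564843] [ 0.49124699 -0.30110201  0.17838384]
side bask z-hist rel [  0   3  63 183 205 210  41  19  20  14  14  17]
side bail 103 [ 0.20489913 -0.9787831   0.43954667 -0.23810212] [ 0.43005764 -0.2759582   0.14736619] [ 0.44870949 -0.21103808  0.20483498]
```

View pics/scene3.png

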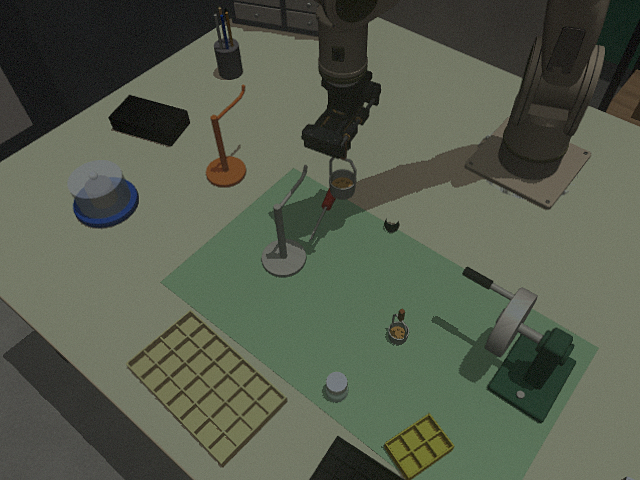

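Emit:
apply_moves([
  [-1,-3.1,-0.15,-0.7,0,0,0],
  [-1,-3.1,-0.15,0,0,0,0.02],
  [-1,0,0,0,0,0,0],
  [-1,0,0,0,0,0,0],
])

```text
time_s: 6.3
eef_pos: [0.4499, -0.3078, 0.233]
eef_rot: [0.642, 0.767, -0.0, -0.0]
force: [0.5, -0.1, -1.3]
finger_gap: 0.0137
grasp_force: 30.0
```

```bash
cat > hang.py <<'E'
from h import *
s=observe();p=s["eef_pos"];print(s["time_s"],p.round(4),R.from_quat(s["eef_rot"]).as_matrix().round(3).tolist(),s["force"].round(2))
import sys
u=np.array([-.984,-.177]);w=np.array([.177,-.984]);o=np.array([.607,-.2775])
for n in("scene","side"):
    c=cam(n);Q=cloud(c).reshape(-1,3);Q=Q[~np.isnan(Q[:,0])]
    if len(sys.argv)>1: save(c,n+sys.argv[1]+".png")
    r=np.hypot(Q[:,0]-p[0],Q[:,1]-p[1]);b=Q[(r<.05)&(Q[:,2]<p[2]-.015)&(Q[:,2]>p[2]-.14)]
    d=(b[:,:2]-o)@u;e=(b[:,:2]-o)@w
    k=(b[:,2]>p[2]-.078)&(abs(e)>.018)
    k2=b[:,2]<p[2]-.078
    print(n,"bail d,e: ",np.median(d[k]),e[k].min(),e[k].max(),"basket d",np.percentile(d[k2],[2,98]),"e",np.percentile(e[k2],[2,98]),"z",np.percentile(b[k2][:,2],[1,99]))
E
python3 hang.py
```

```text
6.3 [ 0.4499 -0.3078  0.233 ] [[-0.175, 0.985, -0.001], [0.985, 0.175, 0.0], [0.0, -0.001, -1.0]] [ 0.54 -0.06 -1.27]
scene bail d,e:  0.15918088268145092 -0.032744526721251346 0.03216684904929005 basket d [0.13199995 0.18862875] e [-0.0281232   0.02708511] z [0.11460117 0.15364824]
side bail d,e:  0.15878225153724368 -0.03415516285494411 0.030396164445434262 basket d [0.13234005 0.18540084] e [-0.02977314  0.02725653] z [0.11525455 0.15412222]
```

Emit:
apply_moves([
  [-1,0,2.6,0,0,0,0],
  [-1,0,2.6,0,0,0,0],
  [-1,0,2.6,0,0,0,0],
  [-1,0,2.6,0,0,0,0],
  [-1,0,0,0,0,0,0],
])

```text
time_s: 6.9
eef_pos: [0.5558, -0.2857, 0.2326]
eef_rot: [0.639, 0.769, 0.001, -0.0]
force: [-0.2, 0.2, -1.2]
finger_gap: 0.0137
grasp_force: 30.0
```

```bash
python3 hang.py 4
```

```text
6.9 [ 0.5558 -0.2857  0.2326] [[-0.183, 0.983, -0.0], [0.983, 0.183, 0.001], [0.001, 0.0, -1.0]] [-0.25  0.2  -1.17]
scene bail d,e:  0.05130802039632855 -0.034669542236755016 0.029084103149010884 basket d [0.00507575 0.0804327 ] e [-0.03094005  0.02379396] z [0.11005956 0.15332598]
side bail d,e:  0.053419811437529136 -0.0352875840121649 0.027827554595336763 basket d [0.00314473 0.08010028] e [-0.03108889  0.02501004] z [0.09957428 0.15325114]
```

View pics/side4.png

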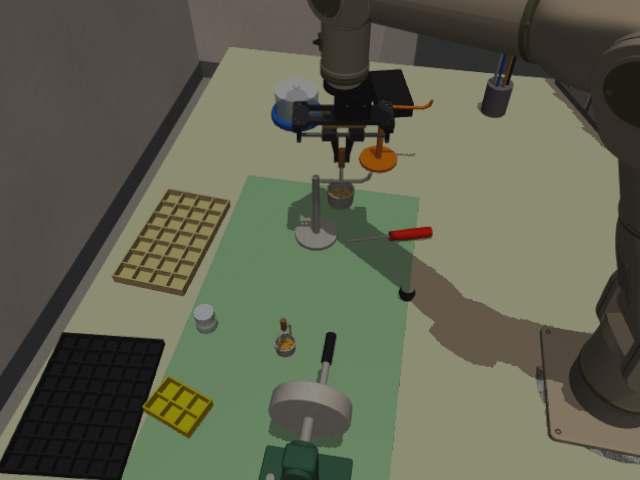

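Emit:
apply_moves([
  [-1,-0.3,0,1,0,0,0],
  [-1,0,0,1,0,0,0],
  [-1,0,0,1,0,0,0],
  [-1,0,0,0.3,0,0,0],
  [-1,0,0,0,0,0,0],
])

```text
time_s: 7.5
eef_pos: [0.5524, -0.2924, 0.1997]
eef_rot: [0.642, 0.767, -0.0, -0.001]
force: [-0.5, 0.4, -1.5]
finger_gap: 0.0139
grasp_force: 30.0
```

Emit:
apply_moves([
  [-1,0,0,0.2,0,0,0],
  [-1,0,0,0,0,0,0],
])

```text
time_s: 7.7
eef_pos: [0.5529, -0.2927, 0.1986]
eef_rot: [0.641, 0.767, 0.0, 0.0]
force: [1.2, 0.3, -1.6]
finger_gap: 0.0135
grasp_force: 30.0
```

Emit:
apply_moves([
  [-1,0,0,0.2,0,0,0],
  [-1,0,0,0,0,0,0],
])

```text
time_s: 7.9
eef_pos: [0.553, -0.2927, 0.1966]
eef_rot: [0.641, 0.767, 0.0, 0.0]
force: [0.9, -0.9, -0.6]
finger_gap: 0.0138
grasp_force: 30.0
```

Emit:
apply_moves([
  [-1,0,0,0.2,0,0,0],
  [-1,0,0,0,0,0,0],
])

```text
time_s: 8.1
eef_pos: [0.5533, -0.2929, 0.196]
eef_rot: [0.641, 0.767, 0.0, 0.001]
force: [-2.9, 2.2, 9.4]
finger_gap: 0.0137
grasp_force: 30.0
```

```bash
python3 hang.py
```

```text
8.1 [ 0.5533 -0.2929  0.196 ] [[-0.177, 0.984, 0.002], [0.984, 0.177, -0.0], [-0.0, 0.002, -1.0]] [-2.9   2.22  9.44]
scene bail d,e:  0.05499378578990588 -0.02779577259436912 0.03576721910931889 basket d [0.02767994 0.08389952] e [-0.02407509  0.02862827] z [0.07751631 0.11649173]
side bail d,e:  0.055725137299662594 -0.030347987471505102 0.034746587816690974 basket d [0.00731135 0.081901  ] e [-0.02499094  0.03119158] z [0.07660608 0.11671417]
```

Emit:
apply_moves([
  [-1,0.3,0,-0.1,0,0,0],
  [-1,0,0,0,0,0,0],
  [-0.2,0,0,0,0,0,0],
  [-0.2,0,0,0,0,0,0],
  [-0.2,0,0,0,0,0,0],
])

```text
time_s: 8.7
eef_pos: [0.5523, -0.2896, 0.1952]
eef_rot: [0.641, 0.767, -0.0, -0.0]
force: [-0.3, 0.6, 0.6]
finger_gap: 0.0298
grasp_force: 0.0
```

Emit:
apply_moves([
  [-0.2,0,0,0,0,0,0],
  [-0.2,0,0,0,0,0,0],
  [-0.2,0,0,0,0,0,0],
])

```text
time_s: 9.0
eef_pos: [0.5523, -0.2897, 0.1954]
eef_rot: [0.641, 0.767, 0.0, -0.0]
force: [-1.4, -0.5, -0.4]
finger_gap: 0.0345
grasp_force: 0.0
```

Emit:
apply_moves([
  [-0.2,0,0,-2,0,0,0],
  [-0.2,0,0,-3,0,0,0],
  [-0.2,0,0,-4,0,0,0],
  [-0.2,0,0,-4,0,0,0],
  [0.2,0,0,-1,0,0,0],
])

```text
time_s: 9.5
eef_pos: [0.5531, -0.2907, 0.34]
eef_rot: [0.642, 0.767, 0.001, 0.003]
force: [-0.6, 0.9, -0.8]
finger_gap: 0.038
grasp_force: 0.0
```

Emit:
apply_moves([
  [0.2,4,0,0,0,0,0.09],
  [0.2,4,-0.5,0,0,0,0.09],
  [0.2,4,-0.5,0,0,0,0],
  [0.2,4,-0.5,0,0,0,0],
  [0.2,4,-0.5,0,0,0,0],
])

```text
time_s: 10.0
eef_pos: [0.5214, -0.0892, 0.3351]
eef_rot: [0.708, 0.706, 0.0, -0.0]
force: [0.7, -0.4, 0.0]
finger_gap: 0.0521
grasp_force: 0.0
```

Run:
```python
from h import *
s=observe();print(s["time_s"],s["eef_pos"].round(4),R.from_quat(s["eef_rot"]).as_matrix().round(3).tolist())
L=[]
for n in("scene","side","wrist"):
    c=cam(n);save(c,n+"5.png");P=cloud(c);Q=P.reshape(-1,3);m=~np.isnan(Q[:,0]);col=c["pixels"].reshape(-1,3).astype(int)
    Q=Q[m];col=col[m]
    if n!="wrist":
        b=Q[(np.hypot(Q[:,0]-.553,Q[:,1]+.287)<.04)&(Q[:,2]>.06)&(Q[:,2]<.155)];print("hung",n,np.percentile(b,[2,50,98],axis=0).round(3).tolist())
        L.append((Q,col))
    h=(col.max(1)<50)&(abs(Q[:,0]-.507)<.06)&(Q[:,1]<.165)&(Q[:,1]>.07)&(Q[:,2]>.15)&(Q[:,2]<.2)
    q=Q[h]
    if len(q)>20: print("handle",n,len(q),cv2.fitLine(q.astype(np.float32),cv2.DIST_HUBER,0,.001,.001).ravel().round(4),np.percentile(q,[2,98],axis=0).round(3).tolist())
    g=(col.max(1)-col.min(1)<25)&(col.min(1)>70)&(abs(Q[:,0]-.52)<.09)&(Q[:,1]>.15)&(Q[:,1]<.25)&(Q[:,2]>.07)&(Q[:,2]<.21)
    q=Q[g]
    # rim fit: radius 65 about axis
    if len(q)>100:
        from scipy.optimize import least_squares
        hi=q[q[:,2]>.165]
        def f(x):
            a=np.array([-np.sin(x[2]),np.cos(x[2])]);rr=(hi[:,:2]-[x[0],.2])@np.array([np.cos(x[2]),np.sin(x[2])])
            return np.hypot(rr,hi[:,2]-x[1])-.065
        r=least_squares(f,[.51,.13,0],loss="soft_l1",f_scale=.002)
        x=r.x;ax=(hi[:,:2]-[x[0],.2])@np.array([-np.sin(x[2]),np.cos(x[2])])
        print("drum",n,len(hi),x.round(4),np.abs(r.fun).mean(),"axial y range about .2",np.percentile(ax,[1,5,50,95,99]).round(4))
```

```text
10.0 [ 0.5214 -0.0892  0.3351] [[0.002, 1.0, -0.0], [1.0, -0.002, 0.0], [0.0, -0.0, -1.0]]
hung scene [[0.525, -0.316, 0.079], [0.551, -0.289, 0.099], [0.58, -0.259, 0.145]]
handle scene 287 [-0.0118  0.9999 -0.006   0.5087  0.1166  0.1838] [[0.499, 0.09, 0.176], [0.515, 0.142, 0.189]]
drum scene 1109 [0.5185 0.1294 0.2062] 0.002098917060841873 axial y range about .2 [-0.0423 -0.0283 -0.0034  0.0141  0.019 ]
hung side [[0.525, -0.316, 0.079], [0.55, -0.285, 0.101], [0.578, -0.257, 0.143]]
handle side 289 [-0.0258  0.9997 -0.0041  0.5055  0.108   0.1854] [[0.499, 0.091, 0.18], [0.514, 0.142, 0.189]]
drum side 1894 [0.5209 0.1287 0.2347] 0.0034907870233374413 axial y range about .2 [-0.041  -0.0237  0.0049  0.0224  0.0256]
handle wrist 140 [ 0.9978  0.0171 -0.0646  0.5067  0.0877  0.1815] [[0.499, 0.087, 0.175], [0.515, 0.089, 0.187]]
```

View pics/scene5.png

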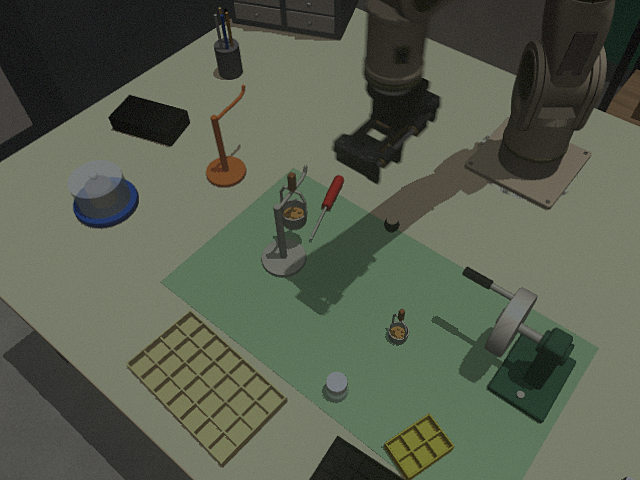

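Basket hangs on the steel hook at (293,200) in the picture. Next, an exact axle line.

Run:
```python
from h import *
from scipy.optimize import least_squares
F=[];G=[]
for n in("scene","side"):
  for k in range(2):
    c=cam(n);Q=cloud(c).reshape(-1,3);m=~np.isnan(Q[:,0]);col=c["pixels"].reshape(-1,3).astype(int)[m];Q=Q[m]
    k=(abs(Q[:,0]-.51)<.1)&(Q[:,1]>.13)&(Q[:,1]<.26)&(Q[:,2]>.05)&(Q[:,2]<.21)
    t=Q[k&(Q[:,2]>.1875)];print(n,"top",len(t),cv2.minAreaRect(t[:,:2].astype(np.float32)),np.percentile(t,[2,98],axis=0).round(3).tolist())
    F.append(t)
    grn=(col[:,1]>1.25*col[:,0])&(col[:,1]<90)&(Q[:,1]>.2)&(Q[:,2]<.03)&(Q[:,2]>.004)&(abs(Q[:,0]-.51)<.1)
    g=Q[grn];print(n,"foot",len(g),cv2.minAreaRect(g[:,:2].astype(np.float32)),np.median(g[:,2]))
    G.append(Q[k])
Q=np.concatenate(G)
x=np.array([.515,.2,.05,.13]) # axle xy, yaw, z
for it in range(8):
    a=np.array([-np.sin(x[2]),np.cos(x[2])]);b=np.array([a[1],-a[0]])
    d=Q[:,:2]-x[:2];ax=d@a;rr=np.hypot(d@b,Q[:,2]-x[3])
    rim=Q[(abs(rr-.065)<.006)&(abs(ax)<.014)]
    face=Q[(rr<.06)&(abs(ax+.016)<.006)&(Q[:,2]<.165)]; back=Q[(rr<.06)&(abs(ax-.016)<.006)]
    def f(y):
        a=np.array([-np.sin(y[2]),np.cos(y[2])]);b=np.array([a[1],-a[0]])
        d=rim[:,:2]-y[:2]
        return np.r_[np.hypot(d@b,rim[:,2]-y[3])-.065,((face[:,:2]-y[:2])@a+.016),((back[:,:2]-y[:2])@a-.016)]
    x=least_squares(f,x,loss="soft_l1",f_scale=.001).x
print(x,len(rim),len(face),len(back),np.abs(f(x)).mean())
```

```text
scene top 590 ((0.5207826495170593, 0.1739279180765152), (0.06809180229902267, 0.08544079959392548), 1.7199019193649292) [[0.49, 0.185, 0.188], [0.55, 0.216, 0.198]]
scene foot 3298 ((0.5061365365982056, 0.26498469710350037), (0.17452043294906616, 0.1314384639263153), 1.2752931118011475) 0.016207274814155737
scene top 575 ((0.5249905586242676, 0.18197321891784668), (0.06960051506757736, 0.07984241098165512), 14.465238571166992) [[0.489, 0.186, 0.188], [0.55, 0.216, 0.197]]
scene foot 3277 ((0.5180462598800659, 0.26554104685783386), (0.15200191736221313, 0.13097915053367615), 1.1226770877838135) 0.016278128317030793
side top 862 ((0.5215839147567749, 0.17706863582134247), (0.06525810062885284, 0.08782350271940231), 7.516266345977783) [[0.49, 0.186, 0.188], [0.549, 0.217, 0.197]]
side foot 1396 ((0.5206509828567505, 0.23378190398216248), (0.15313659608364105, 0.07332807779312134), 8.461092948913574) 0.015991084871714023
side top 861 ((0.5238975882530212, 0.1795627474784851), (0.06925789266824722, 0.08780567348003387), 13.32442855834961) [[0.49, 0.185, 0.188], [0.55, 0.217, 0.197]]
side foot 1393 ((0.5219212770462036, 0.23224973678588867), (0.15468540787696838, 0.072431780397892), 10.666085243225098) 0.016047049688238224
[0.51861064 0.20076578 0.02744043 0.1300592 ] 5398 47 3939 0.0009992406961661631
```

Emit:
apply_moves([
  [0.2,4.1,-0.3,0,0,0,0],
  [0.2,4.1,-0.3,0,0,0,0],
  [0.2,4.1,-0.3,0,0,0,0],
  [0.2,4.1,-0.3,1,0,0,0],
  [0.2,4.1,-0.3,1.5,0,0,-0.027],
])

```text
time_s: 10.85
eef_pos: [0.508, 0.1144, 0.3108]
eef_rot: [0.699, 0.715, 0.001, 0.0]
force: [1.1, 0.1, 1.2]
finger_gap: 0.0523
grasp_force: 0.0
```

Emit:
apply_moves([
  [0.2,0,0,4,0,0,0],
  [0.2,0,0,4,0,0,0],
  [0.2,0,0,0,0,0,0],
  [0.2,0,0,0,0,0,0],
])

```text
time_s: 11.25
eef_pos: [0.5078, 0.113, 0.2313]
eef_rot: [0.699, 0.715, -0.0, 0.0]
force: [0.1, 1.0, 1.3]
finger_gap: 0.0525
grasp_force: 0.0
```

Run:
```python
from h import *
s=observe();print(s["time_s"],s["eef_pos"].round(4),R.from_quat(s["eef_rot"]).as_matrix().round(3).tolist(),s["q"].round(2))
for n in("scene","side","wrist"):
    c=cam(n);save(c,n+"6.png");Q=cloud(c).reshape(-1,3);m=~np.isnan(Q[:,0]);col=c["pixels"].reshape(-1,3).astype(int)[m];Q=Q[m]
    t=(col.max(1)<50)&(Q[:,1]>.095)&(Q[:,1]<.138)&(abs(Q[:,0]-.507)<.02)&(Q[:,2]>.165)&(Q[:,2]<.195);q=Q[t]
    if len(q)>10:print(n,len(q),np.percentile(q,[2,50,98],axis=0).round(4).tolist())
```

```text
11.25 [0.5078 0.113  0.2313] [[-0.023, 1.0, -0.0], [1.0, 0.023, -0.001], [-0.001, -0.0, -1.0]] [-0.88  0.09  0.62  1.75 -0.05  1.32 -0.23]
scene 111 [[0.5023, 0.0965, 0.1755], [0.5129, 0.1222, 0.1823], [0.5154, 0.1375, 0.188]]
side 238 [[0.4982, 0.0964, 0.1798], [0.5057, 0.1173, 0.1851], [0.5141, 0.1369, 0.1885]]
wrist 1506 [[0.4984, 0.0959, 0.1818], [0.5064, 0.1144, 0.186], [0.514, 0.1365, 0.1881]]
```

Emit:
apply_moves([
  [0.2,0.2,-0.1,3,0,0,0],
  [0.2,0,0,3,0,0,0],
  [0.2,0,0,1.1,0,0,0],
  [0.2,0,0,0,0,0,0],
  [-1,0,0,0,0,0,0],
], grip_force=30)

```text
time_s: 11.9
eef_pos: [0.5073, 0.1162, 0.1612]
eef_rot: [0.698, 0.716, 0.001, 0.0]
force: [0.4, 1.0, 0.7]
finger_gap: 0.0488
grasp_force: 0.0
```

Emit:
apply_moves([
  [-1,0,0,0,0,0,0],
  [-1,0,0,0,0,0,0],
  [-1,0,0,0,0,0,0],
  [-1,0,0,0,0,0,0],
  [-1,0,0,0,0,0,0],
])

```text
time_s: 12.4
eef_pos: [0.5062, 0.1162, 0.1597]
eef_rot: [0.698, 0.716, -0.0, -0.0]
force: [-2.6, 0.8, 2.0]
finger_gap: 0.0171
grasp_force: 30.0
```

Emit:
apply_moves([
  [-1,0,0,0,0,0,0],
  [-1,0,0,0,0,0,0],
  [-1,0,0,0,0,0,0],
])

```text
time_s: 12.7
eef_pos: [0.5062, 0.1162, 0.1597]
eef_rot: [0.698, 0.716, -0.0, -0.0]
force: [-3.1, -0.2, 5.0]
finger_gap: 0.017
grasp_force: 30.0
```

```bash
cat > st.py <<'E'
from h import *
s=observe();A=np.array([.5186,.2008]);psi=.0274
ex=np.array([np.cos(psi),np.sin(psi),0]);p=s["eef_pos"]+.019*R.from_quat(s["eef_rot"]).as_matrix()[:,2]*-1
d=p-np.r_[A,.13];x=d@ex;z=d[2];th=np.arctan2(x,z)
F=s["force"];tau=.05*(F@ex*np.cos(th)-F[2]*np.sin(th))
print(round(float(s["time_s"]),2),"grasp",p.round(4),"rel",np.round([x,z],4),"r",round(np.hypot(x,z),4),"th",round(th,3),"F",F.round(2),"handle torque",round(-tau,3),"gap",s["finger_gap"].round(4),s["grasp_force"].round(1))
E
python3 st.py
```

```text
Traceback (most recent call last):
  File "st.py", line 6, in <module>
    print(round(float(s["time_s"]),2),"grasp",p.round(4),"rel",np.round([x,z],4),"r",round(np.hypot(x,z),4),"th",round(th,3),"F",F.round(2),"handle torque",round(-tau,3),"gap",s["finger_gap"].round(4),s["grasp_force"].round(1))
                                                                                                                                                                                ^^^^^^^^^^^^^^^^^^^^^
AttributeError: 'float' object has no attribute 'round'
```

```bash
sed -i 's/s\["finger_gap"\].round(4),s\["grasp_force"\].round(1)/s["finger_gap"],s["grasp_force"]/' st.py; python3 st.py
python3 - <<'E'
import numpy as np
t=-.29+.15*np.arange(43);p=5*np.c_[np.sin(t),-np.cos(t)];c=p[0].copy()
for k in range(1,43):
    d=np.round(p[k]-c,2);c+=d;print(d.tolist(),end=" " if k%2 else "\n")
E
```

```text
12.7 grasp [0.5062 0.1162 0.1787] rel [-0.0147  0.0487] r 0.0509 th -0.293 F [-3.06 -0.19  4.97] handle torque 0.075 gap 0.01700312428327137 30.00059723854065
[0.73, -0.16] [0.75, -0.05]
[0.75, 0.07] [0.73, 0.17]
[0.69, 0.28] [0.64, 0.38]
[0.58, 0.48] [0.51, 0.55]
[0.41, 0.63] [0.32, 0.68]
[0.21, 0.72] [0.1, 0.74]
[-0.01, 0.75] [-0.12, 0.74]
[-0.23, 0.71] [-0.34, 0.67]
[-0.43, 0.61] [-0.52, 0.54]
[-0.59, 0.46] [-0.66, 0.36]
[-0.7, 0.26] [-0.73, 0.16]
[-0.75, 0.04] [-0.75, -0.07]
[-0.73, -0.18] [-0.69, -0.29]
[-0.64, -0.38] [-0.58, -0.48]
[-0.49, -0.56] [-0.41, -0.63]
[-0.31, -0.68] [-0.21, -0.72]
[-0.09, -0.75] [0.01, -0.75]
[0.13, -0.73] [0.24, -0.71]
[0.34, -0.67] [0.44, -0.61]
[0.52, -0.54] [0.6, -0.45]
[0.66, -0.36] [0.7, -0.25]
```

Emit:
apply_moves([
  [-1,0,0.73,-0.16,0,0,0],
  [-1,0,0.75,-0.05,0,0,0],
])

```text
time_s: 12.9
eef_pos: [0.5202, 0.1165, 0.162]
eef_rot: [0.698, 0.716, -0.001, -0.001]
force: [-8.9, -1.3, 8.6]
finger_gap: 0.0171
grasp_force: 30.0
```

Emit:
apply_moves([
  [-1,0,0.75,0.07,0,0,0],
  [-1,0,0.73,0.17,0,0,0],
])

```text
time_s: 13.1
eef_pos: [0.536, 0.1169, 0.1598]
eef_rot: [0.698, 0.716, -0.0, -0.0]
force: [-7.1, -0.5, 9.4]
finger_gap: 0.0175
grasp_force: 30.0
```

Emit:
apply_moves([
  [-1,0,0.69,0.28,0,0,0],
  [-1,0,0.64,0.38,0,0,0],
])

```text
time_s: 13.3
eef_pos: [0.5497, 0.1172, 0.1533]
eef_rot: [0.698, 0.716, 0.0, -0.0]
force: [-4.9, -0.5, 8.7]
finger_gap: 0.017
grasp_force: 30.0
```

Emit:
apply_moves([
  [-1,0,0.58,0.48,0,0,0],
  [-1,0,0.51,0.55,0,0,0],
])

```text
time_s: 13.5
eef_pos: [0.5608, 0.1174, 0.1429]
eef_rot: [0.698, 0.716, 0.0, 0.0]
force: [-3.4, -0.4, 6.3]
finger_gap: 0.017
grasp_force: 30.0
```

Emit:
apply_moves([
  [-1,0,0.41,0.63,0,0,0],
  [-1,0,0.32,0.68,0,0,0],
])

```text
time_s: 13.7
eef_pos: [0.5682, 0.1176, 0.1297]
eef_rot: [0.698, 0.716, 0.001, 0.0]
force: [-2.8, -0.1, 6.5]
finger_gap: 0.0172
grasp_force: 30.0
```

```bash
python3 st.py
```

```text
13.7 grasp [0.5682 0.1176 0.1487] rel [0.0473 0.0187] r 0.0509 th 1.194 F [-2.81 -0.15  6.47] handle torque 0.353 gap 0.017174447958157632 30.000721514225006
```

Going well; continuing the turn.

Emit:
apply_moves([
  [-1,0,0.21,0.72,0,0,0],
  [-1,0,0.1,0.74,0,0,0],
])

```text
time_s: 13.9
eef_pos: [0.5713, 0.1177, 0.115]
eef_rot: [0.698, 0.716, 0.001, 0.0]
force: [-3.4, 0.2, 6.6]
finger_gap: 0.0171
grasp_force: 30.0
```

Emit:
apply_moves([
  [-1,0,-0.01,0.75,0,0,0],
  [-1,0,-0.12,0.74,0,0,0],
])

```text
time_s: 14.1
eef_pos: [0.5699, 0.1177, 0.1]
eef_rot: [0.698, 0.716, 0.001, 0.0]
force: [-3.1, -0.0, 6.7]
finger_gap: 0.0169
grasp_force: 30.0
```

Emit:
apply_moves([
  [-1,0,-0.23,0.71,0,0,0],
  [-1,0,-0.34,0.67,0,0,0],
])

```text
time_s: 14.3
eef_pos: [0.5642, 0.1176, 0.0861]
eef_rot: [0.698, 0.716, 0.001, 0.0]
force: [-2.5, -0.1, 6.5]
finger_gap: 0.0173
grasp_force: 30.0
```

Emit:
apply_moves([
  [-1,0,-0.43,0.61,0,0,0],
  [-1,0,-0.52,0.54,0,0,0],
])

```text
time_s: 14.5
eef_pos: [0.5546, 0.1173, 0.0746]
eef_rot: [0.698, 0.716, 0.001, 0.0]
force: [-2.3, 0.2, 8.4]
finger_gap: 0.0172
grasp_force: 30.0
```

Emit:
apply_moves([
  [-1,0,-0.59,0.46,0,0,0],
  [-1,0,-0.66,0.36,0,0,0],
])

```text
time_s: 14.7
eef_pos: [0.5423, 0.1171, 0.0666]
eef_rot: [0.698, 0.716, 0.001, 0.001]
force: [-0.8, 0.1, 8.5]
finger_gap: 0.0173
grasp_force: 30.0
```

Emit:
apply_moves([
  [-1,0,-0.7,0.26,0,0,0],
  [-1,0,-0.73,0.16,0,0,0],
])

```text
time_s: 14.9
eef_pos: [0.5281, 0.1167, 0.0624]
eef_rot: [0.698, 0.716, 0.001, 0.001]
force: [1.3, 0.4, 7.7]
finger_gap: 0.0171
grasp_force: 30.0
```

Emit:
apply_moves([
  [-1,0,-0.75,0.04,0,0,0],
  [-1,0,-0.75,-0.07,0,0,0],
])

```text
time_s: 15.1
eef_pos: [0.5128, 0.1164, 0.0627]
eef_rot: [0.698, 0.716, 0.001, 0.001]
force: [3.0, 0.1, 7.4]
finger_gap: 0.0172
grasp_force: 30.0
```

Emit:
apply_moves([
  [-1,0,-0.73,-0.18,0,0,0],
  [-1,0,-0.69,-0.29,0,0,0],
])

```text
time_s: 15.3
eef_pos: [0.4984, 0.116, 0.0675]
eef_rot: [0.698, 0.716, 0.001, 0.001]
force: [4.8, 0.5, 6.5]
finger_gap: 0.0168
grasp_force: 30.0
```

Emit:
apply_moves([
  [-1,0,-0.64,-0.38,0,0,0],
  [-1,0,-0.58,-0.48,0,0,0],
])

```text
time_s: 15.5
eef_pos: [0.4863, 0.1158, 0.0763]
eef_rot: [0.698, 0.716, 0.001, 0.001]
force: [7.0, 0.6, 3.7]
finger_gap: 0.0172
grasp_force: 30.0
```

Emit:
apply_moves([
  [-1,0,-0.49,-0.56,0,0,0],
  [-1,0,-0.41,-0.63,0,0,0],
])

```text
time_s: 15.7
eef_pos: [0.4773, 0.1156, 0.0882]
eef_rot: [0.698, 0.716, 0.001, 0.001]
force: [8.5, 0.5, 1.4]
finger_gap: 0.0174
grasp_force: 30.0
```

Emit:
apply_moves([
  [-1,0,-0.31,-0.68,0,0,0],
  [-1,0,-0.21,-0.72,0,0,0],
])

```text
time_s: 15.9
eef_pos: [0.4722, 0.1154, 0.1021]
eef_rot: [0.698, 0.716, 0.001, 0.001]
force: [9.8, 0.4, -1.8]
finger_gap: 0.017
grasp_force: 30.0
```

Emit:
apply_moves([
  [-1,0,-0.09,-0.75,0,0,0],
  [-1,0,0.01,-0.75,0,0,0],
])

```text
time_s: 16.1
eef_pos: [0.4714, 0.1154, 0.1169]
eef_rot: [0.698, 0.716, 0.001, 0.001]
force: [11.1, 1.9, -6.0]
finger_gap: 0.0169
grasp_force: 30.0
```

Emit:
apply_moves([
  [-1,0,0.13,-0.73,0,0,0],
  [-1,0,0.24,-0.71,0,0,0],
])

```text
time_s: 16.3
eef_pos: [0.4747, 0.1155, 0.1308]
eef_rot: [0.698, 0.716, 0.0, 0.0]
force: [10.7, 2.5, -10.6]
finger_gap: 0.0172
grasp_force: 30.0
```

Emit:
apply_moves([
  [-1,0,0.34,-0.67,0,0,0],
  [-1,0,0.44,-0.61,0,0,0],
])

```text
time_s: 16.5
eef_pos: [0.4815, 0.1156, 0.1428]
eef_rot: [0.698, 0.716, -0.001, -0.0]
force: [6.8, 3.1, -15.7]
finger_gap: 0.0173
grasp_force: 30.0
```

Emit:
apply_moves([
  [-1,0,0.52,-0.54,0,0,0],
  [-1,0,0.6,-0.45,0,0,0],
])

```text
time_s: 16.7
eef_pos: [0.4914, 0.1158, 0.1524]
eef_rot: [0.698, 0.716, -0.002, -0.001]
force: [-2.9, 3.1, -8.2]
finger_gap: 0.017
grasp_force: 30.0
```

Emit:
apply_moves([
  [-1,0,0.66,-0.36,0,0,0],
  [-1,0,0.7,-0.25,0,0,0],
])

```text
time_s: 16.9
eef_pos: [0.5053, 0.1161, 0.1594]
eef_rot: [0.698, 0.716, -0.002, -0.002]
force: [-9.3, -0.4, 3.2]
finger_gap: 0.017
grasp_force: 30.0
```

```bash
cat > fit.py <<'E'
import numpy as np
from scipy.optimize import least_squares
fw="""0.5202 0.1165 0.162 -8.9 8.6
0.536 0.1169 0.1598 -7.1 9.4
0.5497 0.1172 0.1533 -4.9 8.7
0.5608 0.1174 0.1429 -3.4 6.3
0.5682 0.1176 0.1297 -2.8 6.5
0.5713 0.1177 0.115 -3.4 6.6
0.5699 0.1177 0.1 -3.1 6.7
0.5642 0.1176 0.0861 -2.5 6.5
0.5546 0.1173 0.0746 -2.3 8.4
0.5423 0.1171 0.0666 -.8 8.5
0.5281 0.1167 0.0624 1.3 7.7
0.5128 0.1164 0.0627 3 7.4
0.4984 0.116 0.0675 4.8 6.5
0.4863 0.1158 0.0763 7 3.7
0.4773 0.1156 0.0882 8.5 1.4
0.4722 0.1154 0.1021 9.8 -1.8
0.4714 0.1154 0.1169 11.1 -6
0.4747 0.1155 0.1308 10.7 -10.6
0.4815 0.1156 0.1428 6.8 -15.7
0.4914 0.1158 0.1524 -2.9 -8.2
0.5053 0.1161 0.1594 -9.3 3.2"""
bw=open("bw.txt").read() if __import__("os").path.exists("bw.txt") else ""
def ld(t): return np.array([[float(v) for v in l.split()] for l in t.strip().splitlines()]).reshape(-1,5)
a=ld(fw);b=ld(bw) if bw.strip() else np.zeros((0,5))
D=np.r_[a,b];sg=np.r_[np.ones(len(a)),-np.ones(len(b))]
c=least_squares(lambda c:np.hypot(D[:,0]-c[0],D[:,2]-c[1])-c[2],[.521,.111,.05]).x
th=np.arctan2(D[:,0]-c[0],D[:,2]-c[1])
ft=-(D[:,3]*np.cos(th)-D[:,4]*np.sin(th));fr=-(D[:,3]*np.sin(th)+D[:,4]*np.cos(th))
print("centre",c.round(4))
if __name__=="__main__": print(np.c_[sg,th,ft,fr].round(2).tolist())
# hand tangential force = f*sg - w*sin(th+al)  (weight at angle th+al from up; gravity torque drives it +sin)
def go(m,lab):
    # also constant Fx,Fz sensor bias
    M=np.c_[sg,np.sin(th),np.cos(th)][m]
    s,res,_,_=np.linalg.lstsq(M,ft[m],rcond=None);r=ft[m]-M@s
    al=np.arctan2(-s[2],-s[1]);print(lab,"fric",s[0].round(2),"w",np.hypot(s[1],s[2]).round(2),"alpha",al.round(3),"rms",r.std().round(2),"target theta",((np.pi-al+np.pi)%(2*np.pi)-np.pi).round(3))
go(sg>0,"fw")
if len(b): go(sg<0,"bw");go(sg!=0,"both")
E
python3 fit.py
```

```text
centre [0.5213 0.112  0.0501]
[[1.0, -0.02, 8.71, -8.79], [1.0, 0.3, 9.55, -6.89], [1.0, 0.6, 8.97, -4.38], [1.0, 0.91, 7.06, -1.2], [1.0, 1.21, 7.07, 0.33], [1.0, 1.51, 6.79, 3.01], [1.0, 1.81, 5.76, 4.62], [1.0, 2.11, 4.27, 5.5], [1.0, 2.41, 3.87, 7.8], [1.0, 2.71, 2.84, 8.05], [1.0, 3.0, 2.34, 7.45], [1.0, -2.97, 1.7, 7.8], [1.0, -2.67, 1.3, 7.97], [1.0, -2.37, 2.42, 7.54], [1.0, -2.07, 2.82, 8.14], [1.0, -1.77, 3.71, 9.25], [1.0, -1.47, 4.9, 11.63], [1.0, -1.19, 5.84, 13.88], [1.0, -0.91, 8.26, 14.98], [1.0, -0.64, 7.21, 4.86], [1.0, -0.33, 7.79, -6.0]]
fw fric 5.4 w 3.53 alpha -1.818 rms 0.51 target theta -1.323
```

Emit:
apply_moves([
  [-1,0,-0.7,0.25,0,0,0],
  [-1,0,-0.66,0.36,0,0,0],
  [-1,0,-0.6,0.45,0,0,0],
])

```text
time_s: 17.2
eef_pos: [0.4877, 0.1157, 0.1493]
eef_rot: [0.698, 0.716, 0.001, 0.001]
force: [8.3, 1.8, -3.1]
finger_gap: 0.017
grasp_force: 30.0
```

Emit:
apply_moves([
  [-1,0,-0.52,0.54,0,0,0],
  [-1,0,-0.44,0.61,0,0,0],
  [-1,0,-0.34,0.67,0,0,0],
])

```text
time_s: 17.5
eef_pos: [0.4751, 0.1155, 0.1313]
eef_rot: [0.698, 0.716, 0.001, 0.001]
force: [7.7, 1.3, 2.2]
finger_gap: 0.017
grasp_force: 30.0
```

Emit:
apply_moves([
  [-1,0,-0.24,0.71,0,0,0],
  [-1,0,-0.13,0.73,0,0,0],
  [-1,0,-0.01,0.75,0,0,0],
])

```text
time_s: 17.8
eef_pos: [0.4714, 0.1154, 0.1095]
eef_rot: [0.698, 0.716, 0.001, 0.0]
force: [5.7, 0.2, 7.3]
finger_gap: 0.017
grasp_force: 30.0
```

Emit:
apply_moves([
  [-1,0,0.09,0.75,0,0,0],
  [-1,0,0.21,0.72,0,0,0],
  [-1,0,0.31,0.68,0,0,0],
])

```text
time_s: 18.1
eef_pos: [0.4774, 0.1156, 0.0881]
eef_rot: [0.698, 0.716, 0.001, 0.0]
force: [2.5, -0.1, 10.7]
finger_gap: 0.0172
grasp_force: 30.0
```

Emit:
apply_moves([
  [-1,0,0.41,0.63,0,0,0],
  [-1,0,0.49,0.56,0,0,0],
  [-1,0,0.58,0.48,0,0,0],
])

```text
time_s: 18.4
eef_pos: [0.4919, 0.1159, 0.0714]
eef_rot: [0.698, 0.716, 0.001, -0.0]
force: [-0.6, -0.6, 14.9]
finger_gap: 0.0173
grasp_force: 30.0
```

Emit:
apply_moves([
  [-1,0,0.64,0.38,0,0,0],
  [-1,0,0.69,0.29,0,0,0],
  [-1,0,0.73,0.18,0,0,0],
])

```text
time_s: 18.7
eef_pos: [0.5116, 0.1164, 0.0628]
eef_rot: [0.698, 0.716, -0.0, -0.001]
force: [-5.7, -1.1, 17.7]
finger_gap: 0.0172
grasp_force: 30.0
```

Emit:
apply_moves([
  [-1,0,0.75,0.07,0,0,0],
  [-1,0,0.75,-0.04,0,0,0],
  [-1,0,0.73,-0.16,0,0,0],
])

```text
time_s: 19.0
eef_pos: [0.5318, 0.1168, 0.0631]
eef_rot: [0.698, 0.716, -0.002, -0.002]
force: [-11.0, -0.2, 9.9]
finger_gap: 0.0172
grasp_force: 30.0
```

Emit:
apply_moves([
  [-1,0,0.7,-0.26,0,0,0],
  [-1,0,0.66,-0.36,0,0,0],
  [-1,0,0.59,-0.46,0,0,0],
])

```text
time_s: 19.3
eef_pos: [0.5507, 0.1171, 0.0721]
eef_rot: [0.698, 0.716, -0.003, -0.002]
force: [-0.4, 1.9, -13.3]
finger_gap: 0.017
grasp_force: 30.0
```

Emit:
apply_moves([
  [-1,0,0.52,-0.54,0,0,0],
  [-1,0,0.43,-0.61,0,0,0],
  [-1,0,0.34,-0.67,0,0,0],
])

```text
time_s: 19.6
eef_pos: [0.5676, 0.1176, 0.0933]
eef_rot: [0.698, 0.716, 0.0, 0.0]
force: [1.3, 0.9, -5.9]
finger_gap: 0.0169
grasp_force: 30.0
```

Emit:
apply_moves([
  [-1,0,0.23,-0.71,0,0,0],
  [-1,0,0.12,-0.74,0,0,0],
  [-1,0,0.01,-0.75,0,0,0],
])

```text
time_s: 19.9
eef_pos: [0.5712, 0.1176, 0.1159]
eef_rot: [0.698, 0.716, 0.001, 0.0]
force: [1.5, 0.5, -3.5]
finger_gap: 0.017
grasp_force: 30.0
```

Emit:
apply_moves([
  [-1,0,-0.1,-0.74,0,0,0],
  [-1,0,-0.21,-0.72,0,0,0],
  [-1,0,-0.32,-0.68,0,0,0],
])

```text
time_s: 20.2
eef_pos: [0.5646, 0.1175, 0.1372]
eef_rot: [0.698, 0.716, 0.001, 0.0]
force: [3.7, 0.0, -1.0]
finger_gap: 0.0171
grasp_force: 30.0
```

Emit:
apply_moves([
  [-1,0,-0.41,-0.63,0,0,0],
  [-1,0,-0.51,-0.55,0,0,0],
  [-1,0,-0.58,-0.48,0,0,0],
])

```text
time_s: 20.5
eef_pos: [0.5493, 0.1172, 0.1536]
eef_rot: [0.698, 0.716, 0.001, 0.0]
force: [4.1, 0.4, 1.2]
finger_gap: 0.0168
grasp_force: 30.0
```

Emit:
apply_moves([
  [-1,0,-0.64,-0.38,0,0,0],
  [-1,0,-0.69,-0.28,0,0,0],
  [-1,0,-0.73,-0.17,0,0,0],
])

```text
time_s: 20.8
eef_pos: [0.5283, 0.1167, 0.1616]
eef_rot: [0.698, 0.716, 0.0, 0.0]
force: [3.6, -0.1, 4.4]
finger_gap: 0.0169
grasp_force: 30.0
```

Emit:
apply_moves([
  [-1,0,-0.75,-0.07,0,0,0],
  [-1,0,-0.75,0.05,0,0,0],
  [-1,0,-0.73,0.16,0,0,0],
])

```text
time_s: 21.1
eef_pos: [0.5053, 0.1161, 0.1595]
eef_rot: [0.698, 0.716, -0.0, -0.0]
force: [2.3, -0.1, 1.2]
finger_gap: 0.0174
grasp_force: 30.0
```

```bash
cat > bw.txt <<'E'
0.4877 0.1157 0.1493 8.3 -3.1
0.4751 0.1155 0.1313 7.7 2.2
0.4714 0.1154 0.1095 5.7 7.3
0.4774 0.1156 0.0881 2.5 10.7
0.4919 0.1159 0.0714 -.6 14.9
0.5116 0.1164 0.0628 -5.7 17.7
0.5318 0.1168 0.0631 -11 9.9
0.5507 0.1171 0.0721 -.4 -13.3
0.5676 0.1176 0.0933 1.3 -5.9
0.5712 0.1176 0.1159 1.5 -3.5
0.5646 0.1175 0.1372 3.7 -1
0.5493 0.1172 0.1536 4.1 1.2
0.5283 0.1167 0.1616 3.6 4.4
0.5053 0.1161 0.1595 2.3 1.2
E
python3 fit.py; python3 st.py
```

```text
centre [0.5213 0.1121 0.0501]
[[1.0, -0.02, 8.71, -8.79], [1.0, 0.3, 9.56, -6.89], [1.0, 0.6, 8.97, -4.38], [1.0, 0.91, 7.06, -1.19], [1.0, 1.21, 7.07, 0.34], [1.0, 1.51, 6.79, 3.01], [1.0, 1.81, 5.76, 4.62], [1.0, 2.11, 4.27, 5.5], [1.0, 2.41, 3.87, 7.8], [1.0, 2.71, 2.84, 8.05], [1.0, 3.0, 2.34, 7.45], [1.0, -2.97, 1.71, 7.8], [1.0, -2.67, 1.3, 7.97], [1.0, -2.37, 2.42, 7.54], [1.0, -2.07, 2.83, 8.14], [1.0, -1.77, 3.72, 9.25], [1.0, -1.47, 4.9, 11.63], [1.0, -1.19, 5.84, 13.88], [1.0, -0.91, 8.26, 14.98], [1.0, -0.64, 7.21, 4.86], [1.0, -0.33, 7.79, -6.0], [-1.0, -0.73, -4.09, 7.86], [-1.0, -1.18, -4.99, 6.26], [-1.0, -1.62, -7.0, 6.07], [-1.0, -2.07, -8.19, 7.32], [-1.0, -2.52, -9.21, 11.73], [-1.0, -2.95, -9.0, 16.27], [-1.0, 2.93, -8.67, 11.99], [-1.0, 2.51, -8.21, -10.47], [-1.0, 1.96, -4.98, -3.42], [-1.0, 1.49, -3.6, -1.23], [-1.0, 1.05, -2.72, -2.7], [-1.0, 0.59, -2.73, -3.29], [-1.0, 0.14, -2.95, -4.86], [-1.0, -0.32, -2.56, -0.4]]
fw fric 5.4 w 3.53 alpha -1.818 rms 0.51 target theta -1.324
bw fric 5.61 w 3.49 alpha -1.934 rms 0.43 target theta -1.207
both fric 5.49 w 3.51 alpha -1.864 rms 0.5 target theta -1.278
21.1 grasp [0.5053 0.1161 0.1785] rel [-0.0156  0.0485] r 0.0509 th -0.311 F [ 2.29 -0.07  1.2 ] handle torque -0.127 gap 0.01737768677058989 30.000057220458984
```

Emit:
apply_moves([
  [-1,0,-0.7,0.25,0,0,0],
  [-1,0,-0.66,0.36,0,0,0],
  [-1,0,-0.6,0.45,0,0,0],
  [-1,0,-0.52,0.54,0,0,0],
  [-1,0,-0.44,0.61,0,0,0],
])

```text
time_s: 21.6
eef_pos: [0.478, 0.1156, 0.1373]
eef_rot: [0.698, 0.716, 0.001, 0.001]
force: [12.7, 1.4, -1.6]
finger_gap: 0.0172
grasp_force: 30.0
```

Emit:
apply_moves([
  [-1,0,-0.34,0.67,0,0,0],
  [-1,0,-0.07,0.3,0,0,0],
  [-1,0,0,0,0,0,0],
  [-1,0,0,0,0,0,0],
  [-1,0,0,0,0,0,0],
])

```text
time_s: 22.1
eef_pos: [0.4736, 0.1155, 0.1274]
eef_rot: [0.698, 0.716, 0.001, 0.001]
force: [8.9, 2.3, -4.1]
finger_gap: 0.0174
grasp_force: 30.0
```

Run:
```python
from h import *
s=observe();p=s["eef_pos"];print(p,np.arctan2(p[0]-.5213,p[2]-.1121),s["force"],s["grasp_force"],s["time_s"])
for n in("scene","side"):
    c=cam(n);Q=cloud(c).reshape(-1,3);m=~np.isnan(Q[:,0]);col=c["pixels"].reshape(-1,3).astype(int)[m];Q=Q[m]
    save(c,n+"7.png")
    b=Q[(np.hypot(Q[:,0]-.553,Q[:,1]+.287)<.04)&(Q[:,2]>.06)&(Q[:,2]<.155)];print("hung",n,np.percentile(b,[2,50,98],axis=0).round(3).tolist())
    # pin between handle and drum (grey, y .15-.182)
    q=Q[(Q[:,1]>.15)&(Q[:,1]<.18)&(abs(Q[:,0]-.5186)<.08)&(Q[:,2]>.06)&(Q[:,2]<.2)];print("pin",n,len(q),np.median(q,0).round(4) if len(q) else"")
```

```text
[0.47360359 0.11545371 0.12741938] -1.2600187135448109 [ 8.94240629  2.33485331 -4.0909904 ] 29.99938130378723 22.1
hung scene [[0.525, -0.316, 0.079], [0.551, -0.288, 0.099], [0.579, -0.258, 0.148]]
pin scene 121 [0.4741 0.1656 0.1498]Traceback (most recent call last):
  File "<stdin>", line 6, in <module>
    return _quantile_unchecked(
        a, q, axis, out, overwrite_input, method, keepdims, weights)
    return _ureduce(a,
                    func=_quantile_ureduce_func,
    ...<5 lines>...
                    overwrite_input=overwrite_input,
                    method=method)
    r = func(a, **kwargs)
    result = _quantile(arr,
                       quantiles=q,
    ...<2 lines>...
                       out=out,
                       weights=wgt)
    slices_having_nans = np.isnan(arr[-1, ...])
                                  ~~~^^^^^^^^^
IndexError: index -1 is out of bounds for axis 0 with size 0
```

View pics/scene7.png

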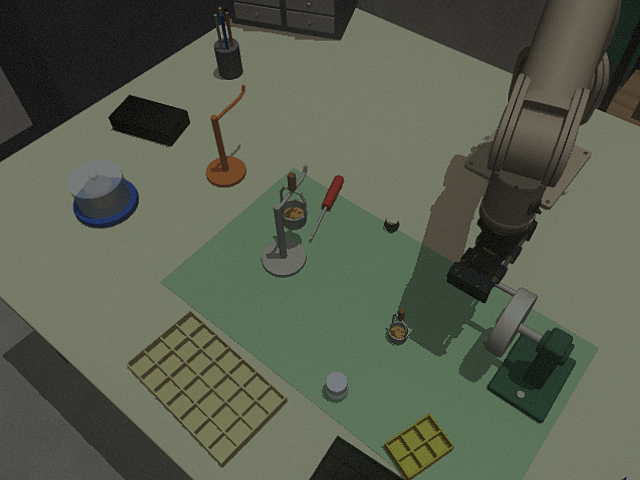

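The basket hangs at (293,210) in the picture, and the handle is gripped with the rotor at -1.26 rad against a target of about -1.28.

```bash
python3 -c "
from cell import *
print(observe()['qd'].round(4)); print(job_done())"
```

```text
[-0.0013 -0.0003  0.0014  0.0009  0.0009  0.0022 -0.0018]
the job is handed in; nothing more can be done
None
```

The basket hangs by its bail on the steel hook and is released; the rotor is held still by its handle at -1.26 rad, and turning it both ways put heavy side down at about -1.28 rad (-1.32 one way, -1.21 the other); the job is handed in.

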